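# Set a pivot tube level in V-blocks on packed rests

## Robot

A 6-joint arm with a two-finger parallel gripper is mounted at the origin on the work surface. World frame = base frame: x ahead of the robot, y to its left, z up, the work surface at z = 0. Lengths are in m, angles in rad, forces in N, time in s.
With the tool pointing down it reaches from about 0.35 to 0.875 m from the base axis. Payload 4.2 kg.
Tool frame: the origin (TCP) lies midway between the tips of the shut fingers; the grasp point (between the pads) lies 19 mm behind it; z points along the fingers, y is the line along which they close (so a half turn about z gives the same grasp; the last joint's range is limited). The gripper opens to 85 mm and grips with 20 to 120 N. Pads are 22 mm wide; open, the fingers measure 114 mm over their backs; the gripper's body (76 mm by 85 mm) begins 54 mm behind the grasp point. The pads swing forward as they close: fully open they stand 13 mm farther back than shut.
Start: joints at [1.402, 0.385, 0.008, 0, -1.194, -0.259], TCP at [0.259, 0.569, 0.231] pointing down, gripper open.
Joint ranges: [-3.14, 3.14], [-1.21, 2.06], [-1.07, 1.41], [-3.16, 2.05], [-2.99, -0.16], [-3.1, 3.1]. Speed limits (rad/s): [2.79, 2.79, 3.14, 3.14, 3.14, 3.14].

## Interface

Orientations are given as a unit quaternion [x, y, z, w].
In Python, from cell import move_pose, move_l, set_joints, grip, wait, ik, get_image, camera_model, Unreachable, close_job, get_clock, get_q, get_dq, get_joint_efforts, get_ee_pos, get_eef_rot, get_contact_force, get_moment, get_finger_gap, get_finger_force gives the robot as it stands. Calls block until the motion is done:
- move_pose(position, orientation): joint-space move of the TCP to a pose.
- move_l(position, rotation=None, vel=0.15, max_force=None): straight line of the TCP; rotation=None keeps the orientation; vel is the mean speed in m/s. With max_force (N) it stops when the force on the tool has changed by that much, and returns True; else False.
- set_joints(angles): joint-space move.
- grip(opening): finger opening in m; the grip force is fixed at half the most; returns when the fingers have stopped.
- wait(seconds).
- ik(position, orientation): joint angles nearest the present ones, or None.
- get_image(name): name is "scene" or "side" or "wrist"; returns (picture, depth): 480x640x3 uint8, red, green, blue; 480x640 float32, m along the optical axis (not along the pixel's ray), 0 where there is no reading.
- camera_model(name): a dict with "mtx" (3x3 intrinsics, pixels), "world_from_camera" (4x4, takes a point from camera to world coordinates). Camera axes: x right, y down, z forward; pixel columns grow to the right and rows downward; lengths in m; the calibration is good to about 2 mm. A picture is of the moment at which its call begins: read the wrist's pose just before it. camera_model takes no time and is no camera call; for the wrist camera it gives the pose at the moment of the call.
A pose or a line that the arm cannot do raises Unreachable and nothing moves.
- close_job(): hands the job in; it is judged then, once.
Readings, each from a call of its own:
- get_clock(): time.
- get_q(): joint angles.
- get_dq(): joint speeds.
- get_joint_efforts(): joint torques, N m.
- get_ee_pos(): TCP position.
- get_eef_rot(): TCP orientation.
- get_contact_force(): force on the tool from outside, world axes, zero at the start.
- get_moment(): the same for the moment, N m.
- get_finger_gap(): finger opening in m.
- get_finger_force(): force on a finger pad.
Only numpy, scipy, OpenCV 4.12 (cv2) and the standard library are available. Lean on these libraries where they do the work, as an engineer would, in place of code of your own. Each camera call takes 0.05 s, during which the arm holds its last target. There are 200 camera calls.

## Task

Set the flanged brass tube up level for marking out. First put the thin packer on the tall rest and the thick packer on the low rest, each lying flat about the middle, so that both come to one height; then stand a V-block upright, groove up, on the middle of each packer with the two grooves in line; last lay the tube in both grooves, about centred between them so that its end flanges hang clear outside the V-blocks. Let go of everything and leave it standing still.

Things in the scene. Friction and masses are not known exactly. Their poses are not given: they have to be found in the camera images.
- tall_rest: Fixed support welded to the table: an offcut of steel channel with its flat web on top and two legs down (open at both x ends), 90 mm along its x, 80 mm along its y, 45 mm high, flat top. Origin: centre of its underside, on the table; z up. The line from one rest to the other runs roughly along the rests' y axes.
- low_rest: Fixed support screwed to the table: a solid steel slab, 90 mm along its x, 80 mm along its y, 25 mm high, flat top with a flush screw in each corner. Origin: centre of its underside, on the table; z up. It stands 150 to 175 mm (centre to centre) from the tall rest.
- thin_packer: Loose solid flat piece of steel bar, 70 mm long (x), 50 mm wide (y), 20 mm thick (z), with two small dark 12 mm drilled holes in its top face, about 0.5 kg, lying flat on the table. Origin: centre of its underside.
- thick_packer: Loose offcut of rectangular steel tube (5 mm walls, hollow along x, open ends), 70 mm long (x), 50 mm wide (y), 40 mm thick (z), about 0.4 kg, plain undrilled top, lying flat on the table. Origin: centre of its underside.
- v_block_a: One of a matched pair of steel V-blocks (alike, either may go on either packer): 60 mm long (x), 50 mm wide (y), 35 mm high, about 0.6 kg, standing upright on the table. A 90 degree groove, 40 mm wide at the mouth and 20 mm deep, runs along x in its top. Origin: centre of its underside; z up. The tube lying in the groove has its axis 39 mm above the underside.
- v_block_b: The other V-block of the pair, the same in every way as v_block_a.
- pivot_tube: Loose brass tube, 34 mm outside diameter, 300 mm long in all along its x, with a 46 mm square flange 6 mm thick on each end (288 mm of plain tube between the flanges), about 0.75 kg, lying on the edges of its flanges on the table. Origin: on the tube's axis at the middle of its length, 23 mm above the table at the start; its x is the tube's axis. Centre of mass at the origin.
Mind the look-alikes: they are no part of the job. Leave any purple or turquoise look-alike of the v_block_b alone.

How it is judged:
On the way, in this order (a step that is already met when the one before it is completed fails the run):
1. both packers lie flat on their rests: the thin one on the tall rest, the thick one on the low rest (horizontal distance between thin_packer and tall_rest below 0.015 m and z of thin_packer in the frame of tall_rest between 0.041 and 0.049 m and angle between each of thin_packer, thick_packer's own z axis and vertical below 0.06 rad and horizontal distance between thick_packer and low_rest below 0.015 m and z of thick_packer in the frame of low_rest between 0.021 and 0.029 m), for 0.2 s.
2. a V-block stands on each packer (all of step 1 and ((horizontal distance between v_block_a and thin_packer below 0.012 m and z of v_block_a in the frame of thin_packer between 0.016 and 0.024 m and angle between each of v_block_a, v_block_b's own z axis and vertical below 0.06 rad and horizontal distance between v_block_b and thick_packer below 0.012 m and z of v_block_b in the frame of thick_packer between 0.036 and 0.044 m) or (horizontal distance between v_block_b and thin_packer below 0.012 m and z of v_block_b in the frame of thin_packer between 0.016 and 0.024 m and angle between each of v_block_b, v_block_a's own z axis and vertical below 0.06 rad and horizontal distance between v_block_a and thick_packer below 0.012 m and z of v_block_a in the frame of thick_packer between 0.036 and 0.044 m))), for 0.2 s.
At the end, for the whole second after the job is handed in: Thin packer on tall rest, thick on low rest, flat, within 15 mm of the middle; a V-block upright on each within 12 mm of the packer's middle; tube resting in both grooves, level within 0.05 rad, in line within 0.14 rad, V-blocks within 112 mm of its middle; all at rest (all of step 2 and angle between pivot_tube's own x axis and vertical between 1.5208 and 1.6208 rad and height (world z) of pivot_tube between 0.098 and 0.112 m and x of v_block_a in the frame of pivot_tube between -0.112 and 0.112 m and angle between the x axis of each of v_block_a, v_block_b and the x axis of pivot_tube, either way round below 0.14 rad and contact force between pivot_tube and v_block_a above 0.3 N and x of v_block_b in the frame of pivot_tube between -0.112 and 0.112 m and contact force between pivot_tube and v_block_b above 0.3 N and linear speed of each of thin_packer, thick_packer, v_block_a, v_block_b, pivot_tube below 0.01 m/s); the robot touches nothing.
It also fails if it takes over 144 s, if anything falls off the work surface, if the arm or the gripper's body presses on something with over 40 N, if the wrist force passes 120 N, or if a joint passes its speed limit or range.

## Working session

There is one attempt and no reset: what is moved stays moved. The work goes in short steps, each a Python script; the robot and the scene stay as the last script left them, time stands still between calls to the robot, and variables do not carry over. Pictures are saved under pics/ and viewed, at most 14 in all, crops included, and the job is handed in when it is done.

```bash
mkdir -p pics; ls; python3 - <<'E'
from cell import *
import cv2,numpy as np
for n in("scene","side","wrist"):
    im,d=get_image(n); m=camera_model(n)
    cv2.imwrite(f"pics/{n}0.png",im[:,:,::-1]); np.savez(f"{n}0.npz",im=im,d=d,K=m["mtx"],T=m["world_from_camera"])
    print(n,m["world_from_camera"][:3,3].round(3),m["world_from_camera"][:3,2].round(2))
print(get_clock(),get_eef_rot())
E
```

```text
pics
scene [ 1.467 -0.05   1.479] [-0.56  0.06 -0.82]
side [ 0.149 -0.863  0.943] [ 0.24  0.7  -0.68]
wrist [0.328 0.538 0.374] [-0.27  0.12 -0.95]
0.15 [ 9.77202421e-01 -2.12308213e-01 -1.28368521e-04  7.97229830e-04]
```

View pics/scene0.png

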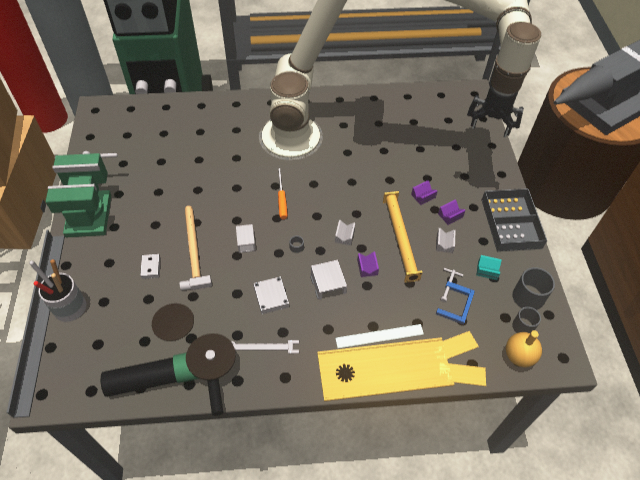

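View pics/side0.png

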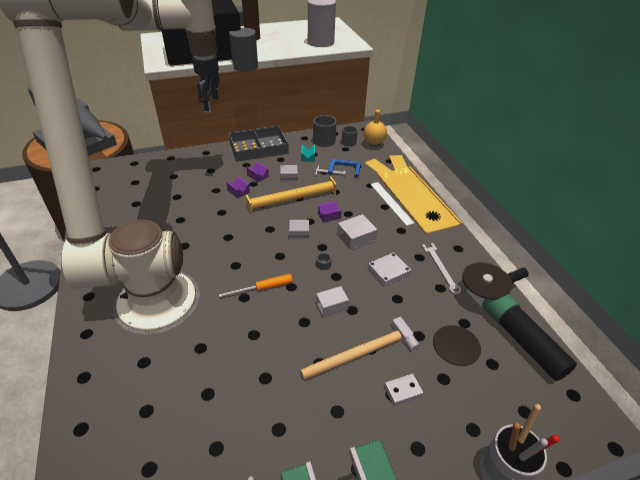

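Scene picture candidates:
- **Thin packer:** (150,265), two holes.
- **Thick packer:** (245,237).
- **Low rest:** (271,293), corner screws.
- **Tall rest:** (328,277).
- **Silver V-blocks:** (345,231) and (447,239).
- **Look-alikes to leave alone:** purple (424,192), (451,211), (368,264) and turquoise (489,266).
- **Tube:** (402,235).

Next I measure from the depth point clouds and check with crops.

```bash
cat > vis.py <<'E'
import numpy as np,cv2
def cloud(f):
    z=np.load(f+".npz");d=z["d"];K=z["K"];T=z["T"]
    v,u=np.mgrid[:480,:640];P=np.stack([(u-K[0,2])/K[0,0]*d,(v-K[1,2])/K[1,1]*d,d],-1)@T[:3,:3].T+T[:3,3]
    P[d==0]=np.nan
    return P,z["im"],K,T
def rect(P,c,r,z0,z1,minn=8):
    q=P.reshape(-1,3);m=(np.hypot(*(q[:,:2]-c).T)<r)&(q[:,2]>z0)&(q[:,2]<z1);q=q[m]
    if len(q)<minn:return None
    (x,y),(w,h),a=cv2.minAreaRect((q[:,:2]*1000).astype(np.float32))
    if h>w:a+=90          # a: direction of the long side
    return np.array([x,y]),max(w,h),min(w,h),(a+90)%180-90,np.median(q[:,2]),len(q)
E
python3 - <<'E'
from vis import *
S=cloud("scene0");D=cloud("side0")
objs=dict(thin=((150,265),.02,.06),thick=((245,230),.04,.06),low=((271,293),.025,.075),tall=((328,272),.045,.075),va=((345,228),.035,.05),vb=((447,236),.035,.05),tube=((402,235),.04,.18))
for n,((u,v),h,r) in objs.items():
    c=np.nanmedian(S[0][v-3:v+4,u-3:u+4].reshape(-1,3),0)
    print(n,c.round(3))
    for N,C in(("sc",S),("sd",D)):
        k=rect(C[0],c[:2],r,h-.007,h+.012)
        if k:print("  ",N,k[0].round(1),*np.round(k[1:],3))
im=S[1][:,:,::-1]
a=cv2.resize(im[160:320,330:500],None,fx=3.5,fy=3.5,interpolation=cv2.INTER_CUBIC)
cv2.imwrite("pics/crop1.png",a[:600,:800])
E
```

```text
thin [ 0.511 -0.433  0.021]
   sc [ 508.8 -435. ] 77.548 51.917 0.886 0.02 373.0
   sd [ 505.8 -436.2] 71.975 51.862 1.823 0.02 712.0
thick [ 0.419 -0.158  0.041]
   sc [ 435.5 -158.9] 75.526 49.743 4.298 0.04 339.0
   sd [ 433.9 -159.2] 71.134 53.206 3.657 0.04 465.0
low [ 0.631 -0.09   0.026]
   sc [628.5 -90.9] 96.684 80.185 11.913 0.025 821.0
   sd [627.9 -91.5] 92.045 83.108 11.309 0.025 720.0
tall [0.586 0.074 0.045]
   sc [595.6  74.5] 94.088 82.424 11.082 0.045 790.0
   sd [594.6  73.7] 92.611 85.496 10.557 0.045 584.0
va [0.418 0.142 0.02 ]
   sc [431.4 139.2] 64.3 50.471 -16.584 0.033 149.0
   sd [430.4 138.3] 58.322 54.901 -16.441 0.033 139.0
vb [0.47  0.445 0.023]
   sc [482.1 436.1] 65.272 50.741 -14.049 0.033 148.0
   sd [480.3 437.9] 62.866 56.809 79.572 0.033 110.0
tube [0.467 0.306 0.038]
   sc [457.  309.1] 312.536 302.036 79.16 0.038 1048.0
   sd [462.9 305.3] 345.94 270.358 -46.646 0.037 668.0
```

View pics/crop1.png

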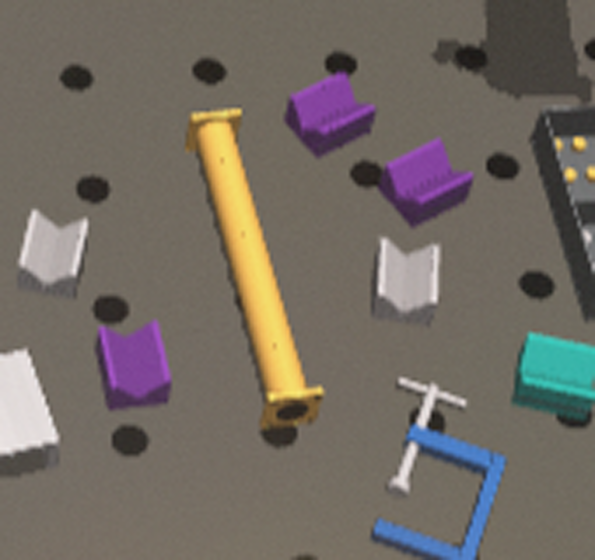

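The crop shows the two silver V-blocks at crop (53,250) and (408,278), grooves up, and the tube at (245,260). The purple and turquoise ones are set apart from them. Rest spacing comes to 168 mm and heights of 20/40/25/45 match. Next I refine the tube pose, then place the thin packer.

```bash
cat > h.py <<'E'
from cell import *
import numpy as np
LOW=np.array([.6282,-.0912]);TALL=np.array([.5950,.0741])
B=np.degrees(np.arctan2(*(TALL-LOW)[::-1]))   # line of the tube
def quat(beta):  # fingers close along angle beta (deg); half turn equivalent
    return [[np.cos(a/2),np.sin(a/2),0,0] for a in np.radians([beta+90,beta-90])]
def best(p,beta):
    c=[(np.abs(q[5]),o) for o in quat(beta) if (q:=ik(p,o)) is not None]
    if not c: raise Unreachable(str(p))
    return min(c,key=lambda t:t[0])[1]
def pick(xy,beta,z,up=.18,open_=.085):
    p=[*xy,up];grip(open_);move_pose(p,best(p,beta));move_l([*xy,z+.04],vel=.25)
    hit=move_l([*xy,z],vel=.08,max_force=15);g=None
    grip(0);g=get_finger_gap();print("pick hit",hit,"gap",round(g,4),"z",get_ee_pos()[2].round(4))
    move_l([*xy,up],vel=.2);print(" lifted gap",round(get_finger_gap(),4),"F",get_contact_force().round(1),"t",get_clock())
def place(xy,beta,z,up=.2,open_=.07):
    p=[*xy,up];move_pose(p,best(p,beta));move_l([*xy,z+.01],vel=.2)
    hit=move_l([*xy,z-.004],vel=.03,max_force=8);print("place hit",hit,"z",get_ee_pos()[2].round(4),"want",z)
    grip(open_);move_l([*xy,up],vel=.2);print(" t",get_clock())
E
python3 - <<'E'
from vis import *
for f in("scene0","side0"):
    P,im,K,T=cloud(f);r,g,b=[im[...,i].astype(int) for i in range(3)]
    m=(r>130)&(b<.55*r)&(g>.5*r)&(P[...,0]>.25)&(P[...,0]<.64)&(P[...,1]>.1)&(P[...,1]<.42)&(P[...,2]>.01)
    q=P[m];n=cv2.minAreaRect((q[:,:2]*1000).astype(np.float32));top=q[q[:,2]>.037]
    l=cv2.fitLine((top[:,:2]*1000).astype(np.float32),cv2.DIST_HUBER,0,.01,.01).ravel()
    t=(q[:,:2]*1000-l[2:])@l[:2];c=l[2:]+l[:2]*(t.min()+t.max())/2
    print(f,n,l.round(3),c.round(1),np.ptp(t).round(1),np.degrees(np.arctan2(l[1],l[0])).round(1))
E
python3 - <<'E'
from h import *
print(B)
pick([.507,-.4355],91.5,.003)
place(TALL,B,.048)
E
```

```text
scene0 ((455.73736572265625, 305.80712890625), (306.9515686035156, 45.979793548583984), 3.6689252853393555) [9.98000e-01 6.90000e-02 4.61867e+02 3.05318e+02] [455.8 304.9] 307.1 4.0
side0 ((455.9605712890625, 303.66473388671875), (300.0779113769531, 49.847373962402344), 4.641981601715088) [9.98000e-01 6.70000e-02 4.55713e+02 3.03789e+02] [456.1 303.8] 300.1 3.8
101.35658483739783
pick hit False gap 0.0488 z 0.004
 lifted gap 0.0483 F [ 0.4  0.4 -4.7] t 6.775
place hit True z 0.0489 want 0.048
 t 11.3833
```

```bash
python3 - <<'E'
from h import *
import cv2
pick([.434,-.159],94,.012)
place(LOW,B,.037)
for n in("scene","side"):
    im,d=get_image(n); m=camera_model(n)
    np.savez(f"{n}1.npz",im=im,d=d,K=m["mtx"],T=m["world_from_camera"])
    cv2.imwrite(f"pics/{n}1.png",cv2.resize(im[150:330,150:450] if n=="scene" else im[130:330,230:500],None,fx=2.5,fy=2.5)[:,:,::-1])
from vis import cloud,rect
for n in("scene1","side1"):
    P=cloud(n)[0]
    for c in(TALL,LOW):
        k=rect(P,c,.06,.060,.075); print(n,c,k and (k[0].round(1),*np.round(k[1:],3)))
E
```

```text
pick hit False gap 0.0491 z 0.0128
 lifted gap 0.0491 F [-0.8 -0.5 -4.7] t 16.85
place hit True z 0.0379 want 0.037
 t 20.325
scene1 [0.595  0.0741] (array([597.8,  73.7]), np.float64(73.829), np.float64(51.28), np.float64(11.754), np.float64(0.065), np.float64(386.0))
scene1 [ 0.6282 -0.0912] (array([628.3, -92.2]), np.float64(74.488), np.float64(50.608), np.float64(11.297), np.float64(0.066), np.float64(385.0))
side1 [0.595  0.0741] (array([596.1,  72.4]), np.float64(73.072), np.float64(54.685), np.float64(8.488), np.float64(0.065), np.float64(288.0))
side1 [ 0.6282 -0.0912] (array([629.2, -92.8]), np.float64(74.779), np.float64(52.498), np.float64(12.113), np.float64(0.065), np.float64(375.0))
```

View pics/side1.png

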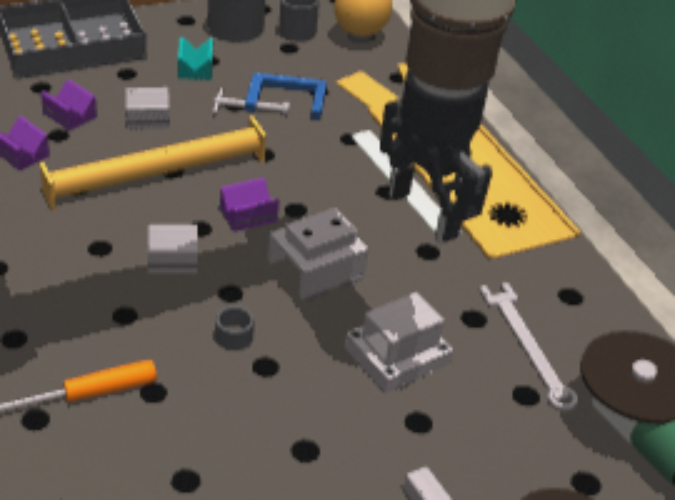

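Both packers sit flat and centred: thin at (320,235) with its holes showing, thick at (403,325). V-blocks next.

```bash
python3 - <<'E'
from h import *
import cv2
off=np.array([.001,0])
pick([.4805,.437],77.5,.012)
place(TALL+off,B-90,.077)
pick([.4305,.139],73.5,.012)
place(LOW+off,B-90,.077,up=.22)
for n in("scene","side"):
    im,d=get_image(n); m=camera_model(n)
    np.savez(f"{n}2.npz",im=im,d=d,K=m["mtx"],T=m["world_from_camera"])
    cv2.imwrite(f"pics/{n}2.png",cv2.resize(im[150:330,150:450] if n=="scene" else im[130:330,230:500],None,fx=2.5,fy=2.5)[:,:,::-1])
from vis import cloud,rect
for n in("scene2","side2"):
    P=cloud(n)[0]
    for c in(TALL,LOW):
        k=rect(P,c,.06,.094,.115); print(n,c,k and (k[0].round(1),*np.round(k[1:],3)))
E
```

```text
pick hit False gap 0.0488 z 0.0131
 lifted gap 0.0485 F [-0.1  0.5 -5.7] t 25.4333
place hit True z 0.0781 want 0.077
 t 29.0833
pick hit False gap 0.0485 z 0.013
 lifted gap 0.049 F [-0.5 -0.4 -5.3] t 32.9
place hit True z 0.078 want 0.077
 t 36.5
scene2 [0.595  0.0741] (array([597.3,  73.7]), np.float64(60.0), np.float64(57.89), np.float64(-81.2), np.float64(0.098), np.float64(183.0))
scene2 [ 0.6282 -0.0912] (array([630.9, -92.8]), np.float64(60.664), np.float64(56.622), np.float64(-76.436), np.float64(0.098), np.float64(193.0))
side2 [0.595  0.0741] (array([595.5,  73.3]), np.float64(62.324), np.float64(52.875), np.float64(-78.295), np.float64(0.099), np.float64(122.0))
side2 [ 0.6282 -0.0912] (array([629.2, -92.7]), np.float64(61.902), np.float64(52.574), np.float64(-78.532), np.float64(0.099), np.float64(169.0))
```

View pics/side2.png

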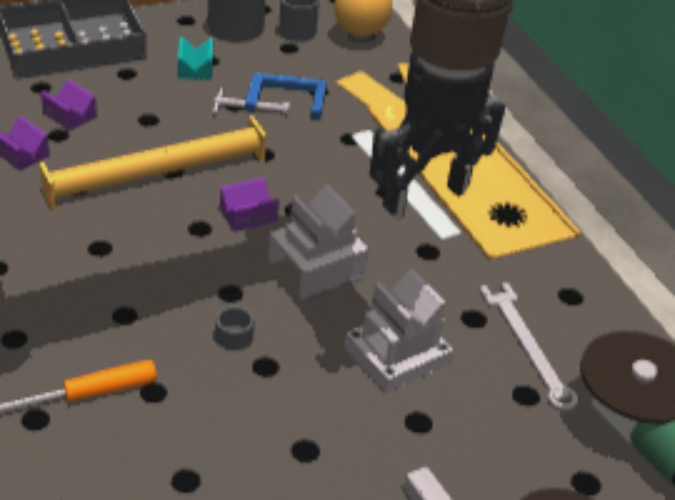

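View pics/scene2.png

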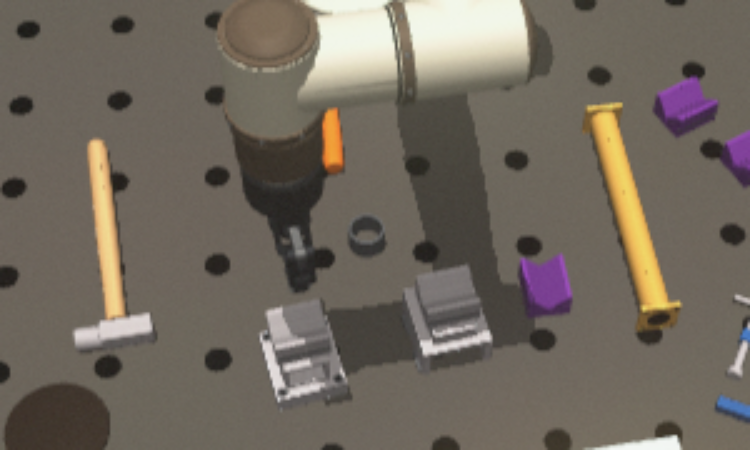

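Both V-blocks stand upright on their packers with the grooves in line (side picture at (320,235) and (405,320)). Now the tube.

```bash
python3 - <<'E'
from h import *
import cv2
pick([.4555,.3045],94,.004,open_=.07)
M=(TALL+LOW)/2+[.001,0]
place(M,B-90,.085,up=.22,open_=.06)
q=get_q();q[0]-=.7;set_joints(q)
for n in("scene","side"):
    im,d=get_image(n); m=camera_model(n)
    np.savez(f"{n}3.npz",im=im,d=d,K=m["mtx"],T=m["world_from_camera"])
    cv2.imwrite(f"pics/{n}3.png",cv2.resize(im[150:330,150:450] if n=="scene" else im[130:330,230:500],None,fx=2.5,fy=2.5)[:,:,::-1])
from vis import cloud
for n in("scene3","side3"):
    P,im,_,_=cloud(n);r,g,b=[im[...,i].astype(int) for i in range(3)]
    t=(P[...,:2]-M)@[np.cos(np.radians(B)),np.sin(np.radians(B))]
    m=(r>110)&(b<.6*r)&(g>.5*r)&(P[...,2]>.07)&(P[...,2]<.14)&(abs(t)<.2)&(np.hypot(P[...,0]-M[0],P[...,1]-M[1])<.2)
    tt=t[m];z=P[...,2][m];print(n,tt.min(),tt.max(),[z[(tt>a)&(tt<a+.03)].max().round(4) for a in(-.13,-.03,.1)])
E
```

```text
pick hit False gap 0.0323 z 0.0053
 lifted gap 0.032 F [ 0.2 -0.1 -7.7] t 41.2167
place hit True z 0.0864 want 0.085
 t 44.925
scene3 -0.15077243843539312 0.1503388330757475 [np.float64(0.1288), np.float64(0.1261), np.float64(0.1268)]Traceback (most recent call last):
  File "<stdin>", line 16, in <module>
    return umr_maximum(a, axis, None, out, keepdims, initial, where)
ValueError: zero-size array to reduction operation maximum which has no identity
```

View pics/side3.png

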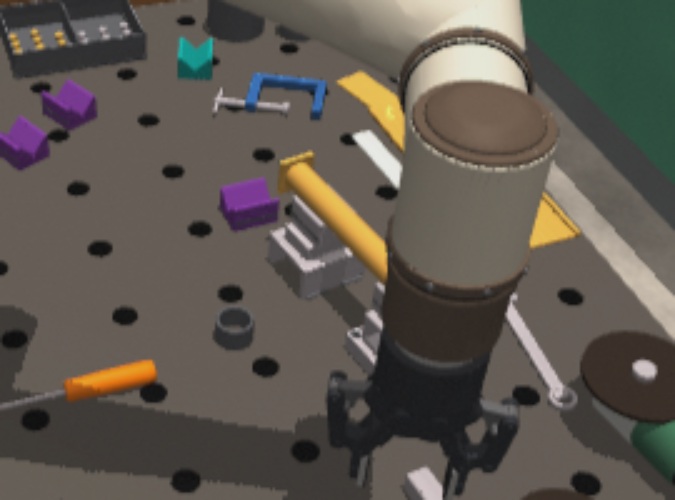

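View pics/scene3.png

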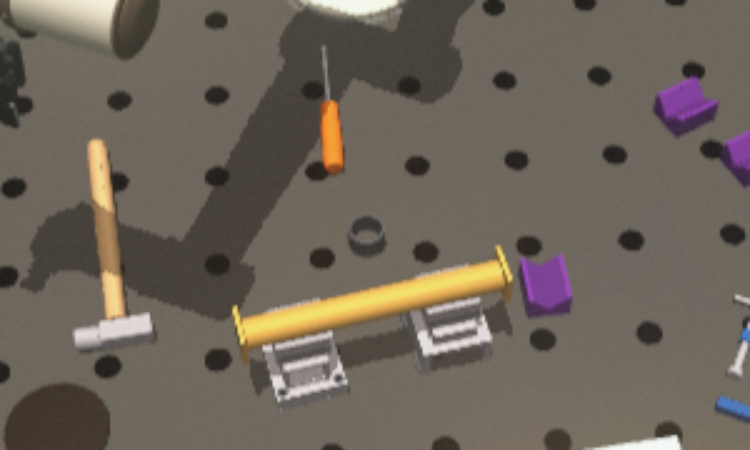

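The tube lies level in both grooves, ends at ±150 mm about the middle, flanges outside the V-blocks ((240,330) and (505,275)). The arm is clear.

```bash
python3 -c "
from cell import *
wait(.5);print(close_job(),get_clock())"
```

```text
the job is handed in; nothing more can be done
the job is handed in; nothing more can be done
```

The job is handed in, with no verdict returned: the thin packer is on the tall rest and the thick packer on the low rest, a V-block stands on each with the grooves in line, and the tube lies level and centred in both grooves with its flanges clear and the arm well away.

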